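# Zero the straightedge on the bulb measuring board

## Task

Set up the bulb measuring board: keeping the straightedge flat on the board, gently slide it forward until its long edge touches both brass pins at once, feeling for the contact because the pins are clamped anywhere along their slots. Then, keeping its edge lightly pressed to both pins, slide it lengthwise until its end touches the red stop, and let go of it there without moving it. Press no harder than a light finger push, under 10 N on any pin or stop, and leave the bulbs and the other things alone.

Things in the scene. Friction and masses are not known exactly. Their poses are not given: they have to be found in the camera images.
- board: Dark green flat measuring board with a white printed scale along its far side, fixed to the bench, 300 (its x) by 460 (its y) mm, 12 mm thick. Origin: centre of its underside; +x points away from the robot side towards the pins, y along the board's length, z up. It lies turned by up to 0.28 rad.
- rule: The aluminium straightedge, a loose bar 50 mm wide (its x), 300 mm long (its y), 10 mm thick, 0.3 to 0.5 kg, sliding easily (friction about 0.2 to 0.3), lying flat on the board on the near side of the pins, turned up to 0.18 rad relative to the board. Origin: centre of its underside. Its +x long edge (25 mm from the origin, carrying the printed ticks) faces the pins; its ends are 150 mm from the origin along y.
- rule_knob (a point): Centre of the straightedge's round black knob, half-way up it, with the straightedge's axes. The knob is an upright cylinder 26 mm in diameter and 36 mm high in the middle of the bar; this point is 18 mm above the bar's top face and 28 mm above the board. The knob turns on the bar like a swivel (about 0.02 N m of friction): held between two fingers, it lets the bar swing round when one pin is met first.
- pin_a: Slot of the brass pin at the board's +y side. Origin: middle of the slot at the board's top face. The upright brass pin, 16 mm in diameter and 28 mm high, is clamped firmly (it does not give way) somewhere along this slot, which runs along the board's x: the pin's axis is up to 10 mm nearer or farther than this origin, different every time, and the pose does not tell where. It must be felt (or seen).
- pin_b: The same kind of slot and pin at the board's -y side, 180 mm from pin_a's slot, with its own unknown setting.
- red_stop: Red end stop, a fixed block 80 mm (board x) by 24 mm (board y) by 30 mm high, at one end of the board, either the +y or the -y end, in line with where the straightedge comes to lie at the pins. Origin: centre of its underside, on the board's top face. Its axes are parallel to the board's. The straightedge must end against its face that looks to the board's middle, 12 mm from the origin.
- blue_stop: Blue end stop of the same size at the other end of the board; not used in this job.
- bulb_1: Loose onion bulb, 30 mm wide, 40 mm high, standing on the far strip of the board near its +y end; leave it. Origin: centre of its underside.
- bulb_2: The same near the board's -y end; leave it. Origin: centre of its underside.
- bulb_dish: Glass dish of bulbs, 164 mm across, 40 mm high, on the bench to the left; leave it. Origin: centre of its underside.
- petri_stack: Stack of three clear dishes, 96 mm across, 47 mm high, on the bench to the left; leave it. Origin: centre of its underside.
- wash_bottle: White bottle, 60 mm across, 150 mm high, at the far left; leave it. Origin: centre of its underside.
- label_box: Cardboard box 100 by 70 by 50 mm at the far right; leave it. Origin: centre of its underside.
- tweezers: Steel tweezers 120 mm long lying on the bench to the right; leave them. Origin: centre of its underside.
- loupe: Black loupe, 36 mm across, 30 mm high, on the bench to the right; leave it. Origin: centre of its underside.

How it is judged:
On the way, in this order (a step that is already met when the one before it is completed fails the run):
1. the straightedge's edge presses lightly on both brass pins at once (over 0.8 N on each for 0.3 s) (contact force between rule and pin_a above 0.8 N and contact force between rule and pin_b above 0.8 N), for 0.3 s.
2. with its edge still on both pins (over 0.8 N on each), the straightedge's end touches the red stop (over 0.8 N), for 0.2 s (all of step 1 and contact force between rule and red_stop above 0.8 N), for 0.2 s.
At the end, for the whole second after the job is handed in: The straightedge lies flat and at rest on the board, its +x long edge within 2 mm of both pins and its end within about 3 mm of the red stop's inner face (x of pin_a_core in the frame of rule between 0.03 and 0.035 m and x of pin_b_core in the frame of rule between 0.03 and 0.035 m and (y of red_stop in the frame of rule between 0.157 and 0.166 m or y of red_stop in the frame of rule between -0.166 and -0.157 m) and angle between rule's own z axis and vertical below 0.03 rad and z of rule in the frame of board below 0.016 m and linear speed of rule below 0.005 m/s and angular speed of rule below 0.05 rad/s); the robot touches nothing.
It fails at once if the straightedge pressed on a pin with more than 10 N (contact force between rule and pin_a above 10 N or contact force between rule and pin_b above 10 N).
It fails at once if the straightedge pressed on a stop with more than 15 N (contact force between rule and red_stop above 15 N or contact force between rule and blue_stop above 15 N).
It fails at once if the straightedge lifted off the board by more than 10 mm or tipped by more than 0.15 rad (z of rule in the frame of board above 0.022 m or angle between rule's own z axis and vertical above 0.15 rad).
It fails at once if a bulb or another thing on the bench shifted by more than 15 mm (distance of any of bulb_1, bulb_2, bulb_dish, petri_stack, wash_bottle, label_box, tweezers, loupe from where it was at the start of the episode above 0.015 m).
It also fails if it takes over 64 s, if anything falls off the work surface, if the arm or the gripper's body presses on something with over 40 N, if the wrist force passes 120 N, or if a joint passes its speed limit or range.

## Robot

A 6-joint arm with a two-finger parallel gripper is mounted at the origin on the work surface. World frame = base frame: x ahead of the robot, y to its left, z up, the work surface at z = 0. Lengths are in m, angles in rad, forces in N, time in s.
With the tool pointing down it reaches from about 0.225 to 0.875 m from the base axis. Payload 3.4 kg.
Tool frame: the origin (TCP) lies at the very end of the fingers, on their centre line; the grasp point (between the pads) lies 19 mm behind it (manip.hold_point_z is the distance from the TCP to the grasp point, in m); z points along the fingers, y is the line along which they close (so a half turn about z gives the same grasp; the last joint's range is limited). The gripper opens to 85 mm and grips with 20 to 120 N. Pads are 22 mm wide; open, the fingers measure 114 mm over their backs; the gripper's body (76 mm by 85 mm) begins 54 mm behind the grasp point. The pads swing forward as they close: fully open they stand 13 mm farther back than shut.
Start: joints at [1.035, 0.276, 1.505, -0, 1.361, -0.121], TCP at [0.232, 0.526, 0.2] pointing down, gripper open.
Joint ranges: [-2.89, 2.89], [-0.75, 2.08], [0.22, 2.7], [-1.18, 4.32], [0.11, 2.71], [-2.7, 2.7]. Speed limits (rad/s): [2.57, 2.57, 3.14, 3.14, 3.14, 3.14].

## Interface

Orientations are given as a unit quaternion [w, x, y, z].
In Python, from rig import readout, viewer, order, manip gives the robot as it stands. The module is installed in compiled form; this text tells all that it offers.
- The arm moves only by the tool send_rows, never from a script. Its arguments are lists of equal length, an entry for each row: "xyz": the shift along the world's x, y, z in m, a list of three; "delta_rot": the turn, a rotation vector about the world's x, y, z in degrees, a list of three. In form: {"xyz": [[tx, ty, tz], ...], "delta_rot": [[wx, wy, wz], ...]}. A call has 1 to 12 rows; each row shifts and turns the commanded pose from where the row before left it; what a row does not reach is not made up. A row lasts 1/10 s, in which the tool goes at most 50 mm and 8.59 degrees, less where a joint would pass 70% of its speed; a pose out of reach is approached as far as the arm can. A call with a gripper value outside its range is refused whole. "gripper" is the finger opening in m, from 0 to 0.0854, set as the call begins (left out, the last holds). The fingers move at their own pace and stop on an object; "force" is the grip in N (left out, the last holds). Time passes only in rows, so rows that do not move let the fingers close. It gives the time, the measured TCP pose, the force, the opening and the grip force at its end, in the units of the state.
- readout.get_state(): the state, without advancing time (a new reading comes with each control period).
- viewer.get_image(name): name is "side" or "top"; returns a dict with "color" (384x512x3 uint8, red, green, blue), "depth" (384x512 float32, m along the optical axis (not along the pixel's ray), 0 where there is no reading), "K" (3x3 intrinsics, pixels), "camera_from_world" (4x4, takes a point from world to camera coordinates). Camera axes: x right, y up, looking along -z (the intrinsics and any distortion apply to the point x, -y, -z); pixel columns grow to the right and rows downward; lengths in m; the calibration is good to about 2 mm. A picture is of the moment at which its call begins.
- order.sign_off(): hands the job in; it is judged then, once.
The state is a dict: "clock": time; "qpos": joint angles; "qd": joint speeds; "effort": joint torques, N m; "position": TCP position; "ee_rot": TCP orientation; "contact_force": force on the tool from outside, world axes, zero at the start; "moment": the same for the moment, N m; "width": finger opening in m; "gripper_force": force on a finger pad.
Only numpy, scipy, OpenCV 4.12 (cv2) and the standard library are available. Lean on these libraries where they do the work, as an engineer would, in place of code of your own. Each camera call takes 0.05 s, during which the arm holds its last target. There are 200 camera calls.

## Working session

There is one attempt and no reset: what is moved stays moved. The work goes in short steps, Python scripts to look and compute and a tool call to move; the robot and the scene stay as the last step left them, time stands still between calls to the robot, and variables do not carry over. Pictures are saved under pics/ and viewed, at most 10 in all, crops included, and the job is handed in when it is done.

Besides the shell and the picture viewer there is one more tool, called after "Emit:" as name(argument=value, ...) on one line, values as JSON. send_rows: Moves the arm, as the interface text tells. Its arguments: {"type":"object","properties":{"xyz":{"type":"array"},"delta_rot":{"type":"array"},"gripper":{"type":"number"},"force":{"type":"number"}},"required":["xyz","delta_rot"]}

```bash
mkdir -p pics; python3 - <<'E'
from rig import readout, viewer, order, manip
import cv2, numpy as np, pickle
for n in("top","side"):
    im=viewer.get_image(n); pickle.dump(im,open(f"{n}0.pkl","wb"))
    cv2.imwrite(f"pics/{n}0.png",cv2.cvtColor(im["color"],cv2.COLOR_RGB2BGR))
    print(n,im["K"],im["camera_from_world"])
print(readout.get_state(), manip.hold_point_z)
E
```

```text
top [[495.07950394   0.         250.4352352 ]
 [  0.         495.07950394 192.10967397]
 [  0.           0.           1.        ]] [[-0.02029525 -0.99975403 -0.0089429   0.06861832]
 [ 0.99441487 -0.02111187  0.10340872 -0.58454872]
 [-0.10357209 -0.00679425  0.99459874 -1.75768529]
 [ 0.          0.          0.          1.        ]]
side [[457.84991607   0.         262.08318898]
 [  0.         457.84991607 190.12111222]
 [  0.           0.           1.        ]] [[ 0.99217915 -0.12254722  0.0237217  -0.56520753]
 [ 0.05287899  0.58481004  0.80944489 -0.11273111]
 [-0.11306791 -0.80185996  0.5867165  -1.3648934 ]
 [ 0.          0.          0.          1.        ]]
{'clock': 0.1, 'qpos': array([ 1.03499476e+00,  2.76547374e-01,  1.50601748e+00, -1.03984732e-05,
        1.36067986e+00, -1.20993140e-01]), 'qd': array([-0.00016383, -0.00108826, -0.00207111, -0.00180914,  0.00084842,
        0.00032162]), 'effort': array([ 2.82815781e-04, -4.17698550e+01, -2.46402365e+01, -2.92604491e-04,
        5.75908693e-03,  2.93379026e-05]), 'position': array([0.23147116, 0.52578391, 0.19871297]), 'ee_rot': array([-2.61604534e-04,  2.05919305e-01,  9.78568627e-01, -7.83527999e-04]), 'contact_force': array([-0.80838282, -0.1152508 ,  0.16994063]), 'moment': array([ 0.03102797, -0.01063107,  0.02567331]), 'gripper_force': 0.0, 'width': 0.08569686020346025} 0.0187
```

View pics/top0.png

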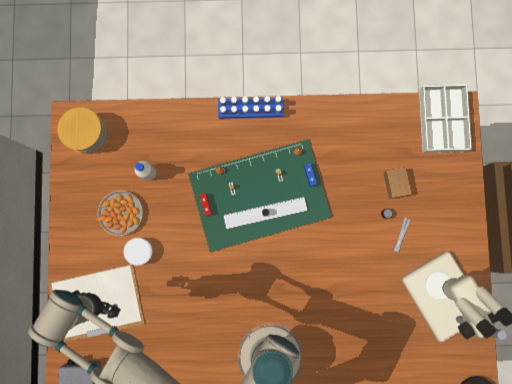

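View pics/side0.png

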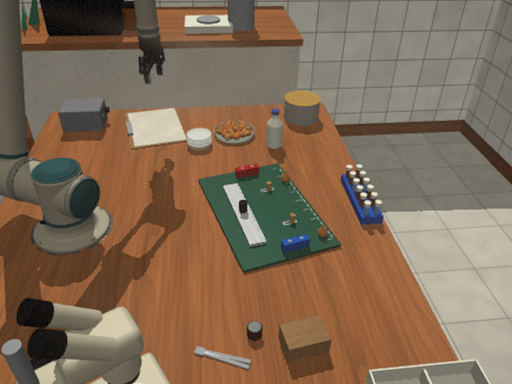

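The top view shows the board around (260,196), the white rule around (265,213) with its knob at (266,212), pins at (233,188) and (280,175), the red stop at (206,205), which is the +y end, and blue at (311,175). The side view agrees. Next I measure.

```bash
cat > h.py <<'E'
import numpy as np, cv2, pickle
def ray(im,uv,z):
    K=im["K"];T=im["camera_from_world"];R=T[:3,:3];c=-R.T@T[:3,3]
    u,v=uv; d=np.array([(u-K[0,2])/K[0,0],-(v-K[1,2])/K[1,1],-1.]); d=R.T@d
    return c+d*(z-c[2])/d[2]
def blobs(im,lo,hi,roi,amin=4):
    h=cv2.cvtColor(im["color"],cv2.COLOR_RGB2HSV); m=cv2.inRange(h,np.array(lo),np.array(hi))
    k=np.zeros_like(m); x0,y0,x1,y1=roi; k[y0:y1,x0:x1]=m[y0:y1,x0:x1]
    n,l,s,c=cv2.connectedComponentsWithStats(k)
    return [(s[i,4],c[i],l==i) for i in np.argsort(-s[:,4]) if i and s[i,4]>=amin]
def rect(im,mask,z):
    ys,xs=np.nonzero(mask); P=np.array([ray(im,p,z)[:2] for p in zip(xs,ys)],np.float32)
    return P,cv2.minAreaRect(P)
E
python3 - <<'E'
from h import *
S={"top":(180,130,340,255),"side":(195,155,340,265)}
for n in S:
    im=pickle.load(open(n+"0.pkl","rb")); r=S[n]; print(n)
    for nm,lo,hi,z in(("red",(0,190,110),(4,255,255),.042),("red2",(174,150,90),(180,255,255),.042),("blue",(105,150,80),(130,255,255),.042),("rule",(0,0,170),(180,50,255),.022),("knob",(0,0,0),(180,120,40),.058),("brass",(18,60,110),(32,255,255),.040),("board",(60,60,20),(90,255,120),.012)):
        for a,c,m in blobs(im,lo,hi,r)[:4]:
            P,b=rect(im,m,z); 
            print(nm,a,c.round(1),"mean",P.mean(0).round(4),"rect",np.round(b[0],4),np.round(b[1],3),round(b[2],1))
    c=im["color"][r[1]:r[3],r[0]:r[2]]; cv2.imwrite(f"pics/{n}_crop.png",cv2.resize(cv2.cvtColor(c,cv2.COLOR_RGB2BGR),None,fx=4.5,fy=4.5,interpolation=cv2.INTER_CUBIC))
E
```

```text
top
red 100 [205.1 204.6] mean [0.5431 0.2196] rect [0.5436 0.2199] [0.077 0.022] 14.5
blue 144 [309.8 174.3] mean [ 0.6447 -0.1583] rect [ 0.645  -0.1584] [0.081 0.027] 15.1
rule 1043 [264.7 212.6] mean [0.5113 0.0065] rect [0.5122 0.0055] [0.051 0.299] 11.6
rule 10 [232.6 192. ] mean [0.5885 0.1213] rect [0.5885 0.1216] [0.011 0.015] 89.0
rule 4 [308.5 169.5] mean [ 0.6651 -0.1566] rect [ 0.6651 -0.1566] [0.004 0.004] 88.1
rule 4 [203.5 199.5] mean [0.5634 0.2273] rect [0.5634 0.2273] [0.004 0.004] 89.4
brass 19 [278.5 171.8] mean [ 0.6562 -0.0464] rect [ 0.6574 -0.0463] [0.011 0.018] 88.5
brass 19 [230.9 186.4] mean [0.6071 0.1261] rect [0.6085 0.1259] [0.014 0.015] 89.0
board 7800 [258.4 194.6] mean [0.5787 0.0277] rect [0.5782 0.0249] [0.294 0.456] 14.8
board 10 [299.1 146. ] mean [ 0.7547 -0.126 ] rect [ 0.7559 -0.1246] [0.019 0.007] 74.5
side
red 36 [250.5 166.8] mean [0.5558 0.2225] rect [0.5548 0.2231] [0.05  0.023] 15.2
red 17 [238.4 169.1] mean [0.5129 0.2116] rect [0.5123 0.2109] [0.018 0.021] 23.9
blue 154 [295.1 239.9] mean [ 0.6421 -0.162 ] rect [ 0.6431 -0.1661] [0.081 0.037] 14.3
blue 8 [292.8 247. ] mean [ 0.6302 -0.1898] rect [ 0.6307 -0.1904] [0.016 0.008] 61.5
blue 5 [301.6 243.8] mean [ 0.657  -0.1795] rect [ 0.6574 -0.1791] [0.005 0.009] 25.0
blue 5 [307.4 243.2] mean [ 0.6736 -0.1786] rect [ 0.6729 -0.1798] [0.012 0.006] 84.4
rule 783 [244.6 215.3] mean [ 0.5124 -0.0112] rect [0.5099 0.0059] [0.048 0.298] 11.5
knob 52 [242.7 207.9] mean [ 0.507 -0.024] rect [ 0.5077 -0.0246] [0.039 0.018] 84.7
brass 18 [292.1 214.4] mean [ 0.6539 -0.0466] rect [ 0.6551 -0.0472] [0.014 0.015] 84.6
brass 11 [268.5 182.1] mean [0.6057 0.128 ] rect [0.6055 0.1279] [0.01  0.014] 53.3
board 6314 [264.8 215.9] mean [ 0.576  -0.0028] rect [0.5756 0.0213] [0.298 0.461] 14.8
```

View pics/top_crop.png

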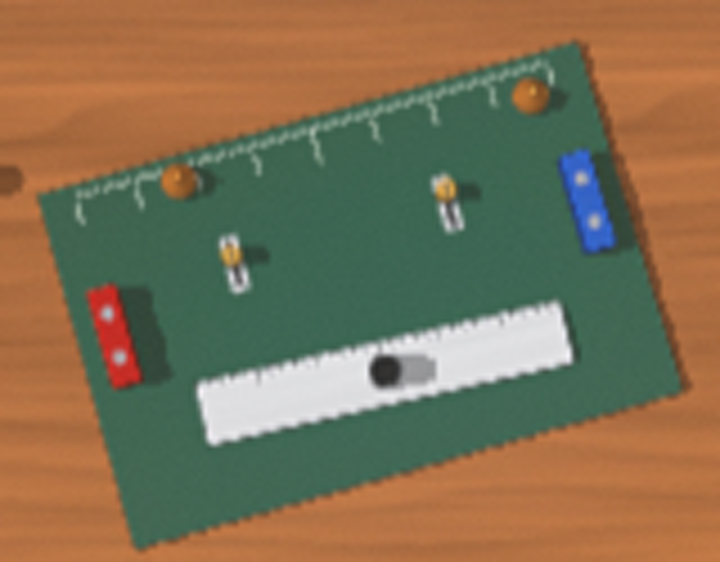

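Emit:
send_rows(xyz=[[0.0117, -0.0217, 0], [0.0117, -0.0217, 0], [0.0117, -0.0217, 0], [0.0117, -0.0217, 0], [0.0117, -0.0217, 0], [0.0117, -0.0217, 0], [0.0117, -0.0217, 0], [0.0117, -0.0217, 0], [0.0117, -0.0217, 0], [0.0117, -0.0217, 0], [0.0117, -0.0217, 0], [0.0117, -0.0217, 0]], delta_rot=[[0, 0, -2.1], [0, 0, -2.1], [0, 0, -2.1], [0, 0, -2.1], [0, 0, -2.1], [0, 0, -2.1], [0, 0, -2.1], [0, 0, -2.1], [0, 0, -2.1], [0, 0, -2.1], [0, 0, -2.1], [0, 0, -2.1]], gripper=0.0854, force=30)

```text
clock: 1.3
position: [0.3722, 0.2648, 0.1992]
ee_rot: [-0.0, 0.415, 0.91, -0.0]
contact_force: [-0.4, 0.0, -0.1]
width: 0.0856
gripper_force: 0.0
```

Emit:
send_rows(xyz=[[0.0117, -0.0217, 0], [0.0117, -0.0217, 0], [0.0117, -0.0217, 0], [0.0117, -0.0217, 0], [0.0117, -0.0217, 0], [0.0117, -0.0217, 0], [0.0117, -0.0217, 0], [0.0117, -0.0217, 0], [0.0117, -0.0217, 0], [0.0117, -0.0217, 0], [0.0117, -0.0217, 0], [0.0117, -0.0217, 0]], delta_rot=[[0, 0, -2.1], [0, 0, -2.1], [0, 0, -2.1], [0, 0, -2.1], [0, 0, -2.1], [0, 0, -2.1], [0, 0, -2.1], [0, 0, -2.1], [0, 0, -2.1], [0, 0, -2.1], [0, 0, -2.1], [0, 0, -2.1]])

```text
clock: 2.5
position: [0.5126, 0.0046, 0.1991]
ee_rot: [-0.0, 0.604, 0.797, -0.0]
contact_force: [-0.3, 0.5, 0.4]
width: 0.0852
gripper_force: 0.0
```

Emit:
send_rows(xyz=[[0, 0, 0], [0, 0, -0.02], [0, 0, -0.02], [0, 0, -0.02], [0, 0, -0.02], [0, 0, -0.02], [0, 0, 0], [0, 0, 0]], delta_rot=[[0, 0, 0], [0, 0, 0], [0, 0, 0], [0, 0, 0], [0, 0, 0], [0, 0, 0], [0, 0, 0], [0, 0, 0]])

```text
clock: 3.3
position: [0.5121, 0.006, 0.0996]
ee_rot: [-0.0, 0.603, 0.798, -0.0]
contact_force: [0.3, -0.4, -0.6]
width: 0.0851
gripper_force: 0.0
```

Emit:
send_rows(xyz=[[0, 0, -0.015], [0, 0, -0.015], [0, 0, -0.015], [0, 0, -0.012], [0, 0, -0.009], [0, 0, -0.005], [0, 0, 0], [0, 0, 0]], delta_rot=[[0, 0, 0], [0, 0, 0], [0, 0, 0], [0, 0, 0], [0, 0, 0], [0, 0, 0], [0, 0, 0], [0, 0, 0]])

```text
clock: 4.1
position: [0.513, 0.0054, 0.0289]
ee_rot: [0.0, 0.603, 0.798, 0.0]
contact_force: [0.5, 0.3, 0.3]
width: 0.0853
gripper_force: 0.0
```

Emit:
send_rows(xyz=[[0, 0, 0], [0, 0, 0], [0, 0, 0], [0, 0, 0], [0, 0, 0], [0, 0, 0], [0, 0, 0], [0, 0, 0], [0, 0, 0], [0, 0, 0]], delta_rot=[[0, 0, 0], [0, 0, 0], [0, 0, 0], [0, 0, 0], [0, 0, 0], [0, 0, 0], [0, 0, 0], [0, 0, 0], [0, 0, 0], [0, 0, 0]], gripper=0.02, force=30)

```text
clock: 5.1
position: [0.5126, 0.0055, 0.0285]
ee_rot: [0.0, 0.603, 0.798, 0.0]
contact_force: [-0.1, -0.0, -0.5]
width: 0.0201
gripper_force: 0.0
```

```bash
python3 - <<'E'
from rig import readout, viewer
from h import *
ims=[]
for n,r in(("top",(220,175,300,245)),("side",(200,165,280,235))):
    im=viewer.get_image(n); pickle.dump(im,open(f"{n}1.pkl","wb"))
    c=im["color"][r[1]:r[3],r[0]:r[2]]; ims.append(cv2.resize(cv2.cvtColor(c,cv2.COLOR_RGB2BGR),None,fx=5,fy=5,interpolation=cv2.INTER_CUBIC))
cv2.imwrite("pics/c1.png",np.hstack(ims))
s=readout.get_state();print(s["width"],s["gripper_force"],s["contact_force"],s["position"])
E
```

```text
0.01986103542248481 0.0 [-0.21795514 -0.14900802 -0.49745108] [0.5125602  0.00546921 0.02853848]
```

View pics/c1.png

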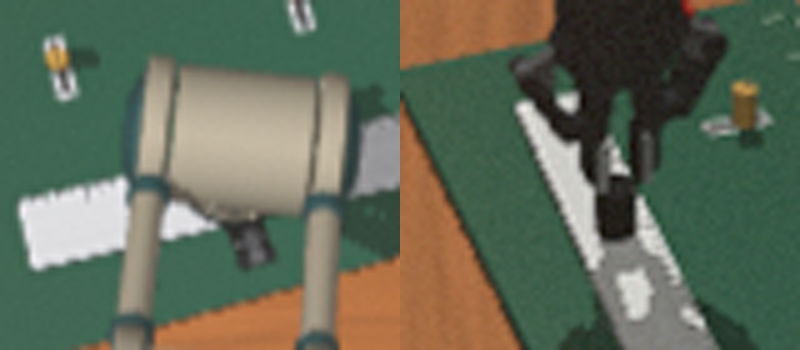

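The side view (right half) shows the knob at about px (243,207) with the closed fingertips just behind and above it, so the grasp missed. I'll use depth to place the knob and the fingers.

```bash
cat >> h.py <<'E'
def cloud(im):
    K=im["K"];T=im["camera_from_world"];d=im["depth"];v,u=np.indices(d.shape)
    p=np.stack([(u-K[0,2])/K[0,0]*d,-(v-K[1,2])/K[1,1]*d,-d],-1)
    return (p-T[:3,3])@T[:3,:3]
E
python3 - <<'E'
from h import *
np.set_printoptions(precision=3,suppress=True)
im=pickle.load(open("side0.pkl","rb")); P=cloud(im); c=im["color"].astype(int).sum(2)
print("side0 rows 198-218 col 242/243"); 
for v in range(198,219): print(v,c[v,242],P[v,242])
Q=P[(c<130)&(P[...,2]>.028)&(P[...,2]<.08)&(abs(P[...,0]-.51)<.05)&(abs(P[...,1])<.06)]; print(len(Q),Q.mean(0),Q.min(0),Q.max(0))
im=pickle.load(open("top0.pkl","rb")); P=cloud(im); c=im["color"].astype(int).sum(2)
Q=P[(P[...,2]>.048)&(P[...,2]<.08)&(abs(P[...,0]-.51)<.05)&(abs(P[...,1])<.06)]; print("top",len(Q),Q.mean(0),Q.min(0),Q.max(0))
im=pickle.load(open("side1.pkl","rb")); P=cloud(im)
for v in range(190,216,2): print(v,[tuple(P[v,u].round(3)) for u in(240,243,246,250,254,328)][:5])
E
```

```text
side0 rows 198-218 col 242/243
198 630 [0.513 0.076 0.019]
199 515 [0.513 0.068 0.022]
200 93 [0.508 0.012 0.06 ]
201 124 [0.508 0.01  0.058]
202 118 [0.507 0.003 0.06 ]
203 129 [0.507 0.001 0.057]
204 101 [ 0.506 -0.007  0.059]
205 98 [ 0.507 -0.004  0.053]
206 91 [ 0.507 -0.001  0.047]
207 109 [ 0.506 -0.007  0.048]
208 101 [ 0.507 -0.004  0.042]
209 105 [ 0.507 -0.004  0.038]
210 106 [ 0.506 -0.006  0.036]
211 100 [ 0.506 -0.007  0.033]
212 111 [ 0.506 -0.008  0.029]
213 264 [ 0.506 -0.007  0.024]
214 376 [ 0.506 -0.01   0.023]
215 367 [ 0.506 -0.012  0.021]
216 367 [ 0.505 -0.018  0.022]
217 368 [ 0.505 -0.024  0.023]
218 425 [ 0.505 -0.025  0.02 ]
75 [ 0.509 -0.002  0.047] [ 0.498 -0.012  0.028] [0.519 0.013 0.06 ]
top 42 [0.51  0.006 0.059] [ 0.5   -0.005  0.048] [0.522 0.017 0.065]
190 [(np.float64(0.5), np.float64(-0.009), np.float64(0.113)), (np.float64(0.521), np.float64(0.126), np.float64(0.014)), (np.float64(0.521), np.float64(0.019), np.float64(0.092)), (np.float64(0.53), np.float64(-0.004), np.float64(0.108)), (np.float64(0.557), np.float64(0.12), np.float64(0.016))]
19
[... 2897 characters left out ...]
 np.float64(0.006), np.float64(0.024)), (np.float64(0.547), np.float64(0.024), np.float64(0.009))]
212 [(np.float64(0.5), np.float64(-0.004), np.float64(0.027)), (np.float64(0.509), np.float64(-0.01), np.float64(0.031)), (np.float64(0.518), np.float64(-0.011), np.float64(0.031)), (np.float64(0.531), np.float64(-0.002), np.float64(0.022)), (np.float64(0.545), np.float64(0.008), np.float64(0.014))]
214 [(np.float64(0.5), np.float64(-0.005), np.float64(0.02)), (np.float64(0.509), np.float64(-0.015), np.float64(0.027)), (np.float64(0.518), np.float64(-0.011), np.float64(0.023)), (np.float64(0.53), np.float64(-0.011), np.float64(0.022)), (np.float64(0.544), np.float64(-0.002), np.float64(0.014))]
```

```bash
python3 - <<'E'
from h import *
np.set_printoptions(precision=3,suppress=True)
for f,c0,z0 in(("side1",(.5125,.0055),.024),("side0",(.2315,.5258),.1)):
    im=pickle.load(open(f+".pkl","rb")); P=cloud(im)
    m=(abs(P[...,0]-c0[0])<.075)&(abs(P[...,1]-c0[1])<(.03 if f=="side1" else .075))&(P[...,2]>z0)&(P[...,2]<.32)
    for u in np.unique(np.nonzero(m)[1]):
        q=P[:,u][m[:,u]]; k=q[:,2].argmin(); print(f,u,np.nonzero(m[:,u])[0].max(),q[k],len(q), "z list",np.sort(q[:,2])[:14])
E
```

```text
side1 222 179 [ 0.449 -0.004  0.153] 3 z list [0.153 0.154 0.155]
side1 223 180 [ 0.451 -0.014  0.156] 4 z list [0.156 0.157 0.158 0.158]
side1 224 182 [ 0.454 -0.022  0.154] 6 z list [0.154 0.156 0.157 0.159 0.159 0.161]
side1 225 184 [ 0.456 -0.023  0.148] 7 z list [0.148 0.152 0.157 0.157 0.158 0.159 0.165]
side1 226 185 [ 0.459 -0.019  0.142] 7 z list [0.142 0.146 0.149 0.157 0.158 0.158 0.161]
side1 227 186 [ 0.462 -0.019  0.138] 10 z list [0.138 0.144 0.15  0.155 0.157 0.157 0.159 0.161 0.162 0.164]
side1 228 188 [ 0.465 -0.023  0.133] 13 z list [0.133 0.136 0.139 0.141 0.144 0.149 0.152 0.153 0.156 0.156 0.159 0.162
 0.162]
side1 229 188 [ 0.468 -0.02   0.131] 14 z list [0.131 0.132 0.135 0.142 0.143 0.148 0.149 0.151 0.155 0.157 0.16  0.161
 0.164 0.165]
side1 230 190 [ 0.47  -0.018  0.122] 19 z list [0.122 0.126 0.131 0.135 0.136 0.141 0.141 0.146 0.147 0.152 0.153 0.157
 0.159 0.163]
side1 231 191 [ 0.473 -0.019  0.119] 50 z list [0.119 0.122 0.125 0.128 0.132 0.135 0.136 0.146 0.158 0.161 0.166 0.168
 0.169 0.171]
side1 232 205 [0.478 0.034 0.026] 59 z list [0.026 0.11  0.
[... 6321 characters left out ...]
de0 159 75 [0.247 0.565 0.244] 19 z list [0.244 0.249 0.25  0.257 0.257 0.264 0.267 0.272 0.275 0.277 0.283 0.283
 0.289 0.295]
side0 160 75 [0.251 0.573 0.245] 20 z list [0.245 0.245 0.252 0.255 0.258 0.262 0.268 0.27  0.277 0.28  0.281 0.286
 0.292 0.297]
side0 161 75 [0.255 0.558 0.247] 20 z list [0.247 0.249 0.25  0.256 0.262 0.266 0.269 0.275 0.275 0.277 0.28  0.289
 0.292 0.295]
side0 162 74 [0.259 0.561 0.249] 20 z list [0.249 0.254 0.255 0.259 0.262 0.268 0.272 0.274 0.275 0.289 0.289 0.29
 0.295 0.296]
side0 163 61 [0.266 0.584 0.29 ] 8 z list [0.29  0.295 0.3   0.305 0.308 0.309 0.315 0.316]
side0 164 61 [0.27  0.578 0.292] 8 z list [0.292 0.296 0.296 0.299 0.306 0.308 0.313 0.316]
```

Both pictures put the real fingertips about 33 mm higher than the reported TCP: 0.245 against 0.199 at the start with the gripper open, and 0.065 against 0.0285 now. The fingers therefore closed above the knob top at 0.058. I'll open, lower by 32 mm while watching the force, and close again.

Emit:
send_rows(xyz=[[0, 0, 0], [0, 0, 0], [0, 0, 0], [0, 0, 0], [0, 0, 0], [0, 0, 0], [0, 0, 0], [0, 0, 0]], delta_rot=[[0, 0, 0], [0, 0, 0], [0, 0, 0], [0, 0, 0], [0, 0, 0], [0, 0, 0], [0, 0, 0], [0, 0, 0]], gripper=0.07)

```text
clock: 6.0
position: [0.5126, 0.0055, 0.0285]
ee_rot: [0.0, 0.603, 0.798, 0.0]
contact_force: [0.2, 0.4, 0.1]
width: 0.0697
gripper_force: 0.0
```

Emit:
send_rows(xyz=[[-0.002, 0.0005, -0.005], [0, 0, -0.005], [0, 0, -0.005], [0, 0, -0.005], [0, 0, -0.004], [0, 0, -0.004], [0, 0, -0.002], [0, 0, -0.002], [0, 0, 0], [0, 0, 0]], delta_rot=[[0, 0, 0], [0, 0, 0], [0, 0, 0], [0, 0, 0], [0, 0, 0], [0, 0, 0], [0, 0, 0], [0, 0, 0], [0, 0, 0], [0, 0, 0]])

```text
clock: 7.0
position: [0.5107, 0.006, -0.0034]
ee_rot: [0.0, 0.603, 0.798, 0.0]
contact_force: [-0.2, -0.1, 0.5]
width: 0.0701
gripper_force: 0.0
```

Emit:
send_rows(xyz=[[0, 0, 0], [0, 0, 0], [0, 0, 0], [0, 0, 0], [0, 0, 0], [0, 0, 0], [0, 0, 0], [0, 0, 0], [0, 0, 0], [0, 0, 0]], delta_rot=[[0, 0, 0], [0, 0, 0], [0, 0, 0], [0, 0, 0], [0, 0, 0], [0, 0, 0], [0, 0, 0], [0, 0, 0], [0, 0, 0], [0, 0, 0]], gripper=0.02, force=30)

```text
clock: 8.0
position: [0.5107, 0.0059, -0.0032]
ee_rot: [0.0, 0.603, 0.798, 0.0]
contact_force: [-1.1, 0.3, 6.0]
width: 0.0249
gripper_force: 29.7
```

Emit:
send_rows(xyz=[[0, 0, 0.0005], [0, 0, 0], [0, 0, 0], [0, 0, 0]], delta_rot=[[0, 0, 0], [0, 0, 0], [0, 0, 0], [0, 0, 0]])

```text
clock: 8.4
position: [0.5106, 0.006, -0.0032]
ee_rot: [0.0, 0.603, 0.798, 0.0]
contact_force: [0.3, 0.4, -0.2]
width: 0.0253
gripper_force: 29.6
```

Emit:
send_rows(xyz=[[0.003, 0.0008, 0], [0.006, 0.0017, 0], [0.007, 0.002, 0], [0.007, 0.002, 0], [0.007, 0.002, 0], [0.007, 0.002, 0], [0.007, 0.002, 0], [0.007, 0.002, 0], [0.007, 0.002, 0], [0.006, 0.0017, 0], [0.006, 0.0017, 0], [0.003, 0.0008, 0]], delta_rot=[[0, 0, 0], [0, 0, 0], [0, 0, 0], [0, 0, 0], [0, 0, 0], [0, 0, 0], [0, 0, 0], [0, 0, 0], [0, 0, 0], [0, 0, 0], [0, 0, 0], [0, 0, 0]])

```text
clock: 9.6
position: [0.5843, 0.0268, -0.0031]
ee_rot: [0.0, 0.603, 0.798, 0.0]
contact_force: [-0.5, -0.1, -1.9]
width: 0.025
gripper_force: 29.7
```

```bash
python3 - <<'E'
from rig import readout, viewer
from h import *
np.set_printoptions(precision=4,suppress=True)
ims=[]
for n,r in(("top",(200,150,300,240)),("side",(220,155,320,245))):
    im=viewer.get_image(n); pickle.dump(im,open(f"{n}2.pkl","wb"))
    c=im["color"][r[1]:r[3],r[0]:r[2]]; ims.append(cv2.resize(cv2.cvtColor(c,cv2.COLOR_RGB2BGR),None,fx=4,fy=4,interpolation=cv2.INTER_CUBIC))
    for a,c,m in blobs(im,(0,0,170),(180,50,255),r)[:3]:
        P,b=rect(im,m,.022); print(n,a,c.round(1),np.round(b[0],4),np.round(b[1],3),round(b[2],1)); print(cv2.boxPoints(b))
cv2.imwrite("pics/c2.png",np.hstack(ims))
s=readout.get_state();print(s["contact_force"],s["position"],s["moment"])
E
```

```text
top 394 [259.5 178.4] [0.6359 0.0225] [0.091 0.055] 88.8
[[ 0.6074 -0.0224]
 [ 0.6624 -0.0236]
 [ 0.6644  0.0675]
 [ 0.6093  0.0687]]
top 274 [228.3 198.9] [0.5656 0.1366] [0.055 0.075] 12.9
[[0.5306 0.167 ]
 [0.5472 0.0941]
 [0.6007 0.1063]
 [0.584  0.1792]]
top 73 [237.9 228.7] [0.4542 0.104 ] [0.014 0.058] 89.0
[[0.4253 0.0973]
 [0.4828 0.0963]
 [0.483  0.1107]
 [0.4255 0.1118]]
side 31 [255.6 199.6] [0.5571 0.0626] [0.01  0.083] 11.8
[[0.5437 0.1022]
 [0.5607 0.0209]
 [0.5706 0.023 ]
 [0.5536 0.1042]]
side 22 [255.8 185.9] [0.5641 0.1379] [0.04 0.01] 83.5
[[0.5568 0.1184]
 [0.5667 0.1173]
 [0.5713 0.1573]
 [0.5614 0.1584]]
side 20 [268.4 214.7] [ 0.5869 -0.0197] [0.019 0.014] 10.3
[[ 0.5762 -0.0146]
 [ 0.5787 -0.0283]
 [ 0.5977 -0.0248]
 [ 0.5952 -0.0112]]
[ 0.0998 -0.7773 -2.7373] [ 0.5842  0.0268 -0.0031] [ 0.0323 -0.0317 -0.0242]
```

View pics/c2.png

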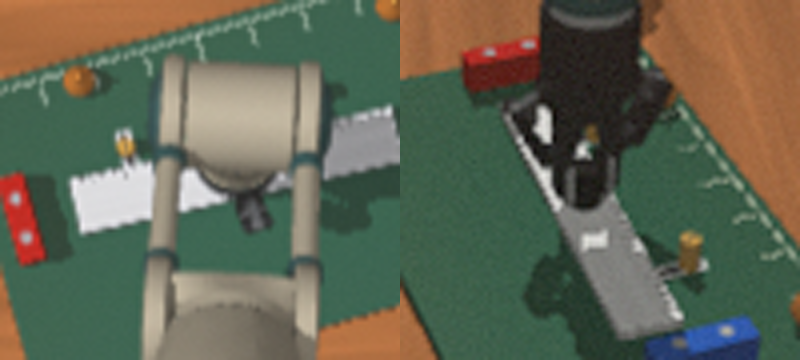

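The rule is gripped and lies just short of pin A, visible at about px (231,186) in the top view. It is still 35 mm or more from the red stop. Now I creep forward.

Emit:
send_rows(xyz=[[0.00096, 0.00027, -0.0001], [0.00096, 0.00027, 0], [0.00096, 0.00027, 0], [0.00096, 0.00027, 0], [0.00096, 0.00027, 0], [0.00096, 0.00027, 0], [0.00096, 0.00027, 0], [0.00096, 0.00027, 0], [0.00096, 0.00027, 0], [0.00096, 0.00027, 0], [0, 0, 0]], delta_rot=[[0, 0, 0], [0, 0, 0], [0, 0, 0], [0, 0, 0], [0, 0, 0], [0, 0, 0], [0, 0, 0], [0, 0, 0], [0, 0, 0], [0, 0, 0], [0, 0, 0]])

```text
clock: 10.8
position: [0.5933, 0.0294, -0.0031]
ee_rot: [0.0, 0.603, 0.798, 0.0]
contact_force: [0.7, -0.5, -3.9]
width: 0.0249
gripper_force: 29.7
```

```bash
cat > st.py <<'E'
from rig import readout
import numpy as np
s=readout.get_state();f=s["contact_force"];t=np.radians(15.6);p=s["position"]
print("fwd",f[0]*np.cos(t)+f[1]*np.sin(t),"len",-f[0]*np.sin(t)+f[1]*np.cos(t),"z",f[2],"mz",s["moment"][2],"x'",p[0]*np.cos(t)+p[1]*np.sin(t),"y'",-p[0]*np.sin(t)+p[1]*np.cos(t),s["clock"])
E
python3 st.py
```

```text
fwd 0.5351134095203489 len -0.6651682562984312 z -3.8714331078871997 mz 0.028791074730111693 x' 0.5793316535792593 y' -0.13121996458422036 10.8
```

Emit:
send_rows(xyz=[[0.0005, 0.00013, -0.0002], [0.0005, 0.00013, 0], [0.0005, 0.00013, 0], [0.0005, 0.00013, 0], [0, 0, 0], [0, 0, 0]], delta_rot=[[0, 0, 0], [0, 0, 0], [0, 0, 0], [0, 0, 0], [0, 0, 0], [0, 0, 0]])

```text
clock: 11.4
position: [0.5952, 0.0299, -0.0032]
ee_rot: [0.0, 0.603, 0.798, 0.0]
contact_force: [-0.9, -0.1, 0.6]
width: 0.0248
gripper_force: 29.8
```

```bash
python3 st.py
```

```text
fwd -0.8594313871514174 len 0.10316569392484723 z 0.5695683473710531 mz 0.034386539613828274 x' 0.5813601800816924 y' -0.13128386103075812 11.4
```

Emit:
send_rows(xyz=[[0.0003, 0.0001, 0], [0.0003, 0.0001, 0], [0.0003, 0.0001, 0], [0, 0, 0], [0, 0, 0]], delta_rot=[[0, 0, 0], [0, 0, 0], [0, 0, 0], [0, 0, 0], [0, 0, 0]])

```text
clock: 11.9
position: [0.5961, 0.0302, -0.0031]
ee_rot: [0.0, 0.603, 0.798, 0.0]
contact_force: [-1.0, -0.4, 1.1]
width: 0.0251
gripper_force: 29.9
```

```bash
python3 st.py
```

```text
fwd -1.0740464604468252 len -0.12998729918976926 z 1.0824628852636535 mz 0.05043630311294908 x' 0.5822918014993661 y' -0.13126237841135124 11.9
```

Emit:
send_rows(xyz=[[0.0003, 0.0001, 0], [0.0003, 0.0001, 0], [0.0002, 0, 0], [0, 0, 0], [0, 0, 0]], delta_rot=[[0, 0, 0], [0, 0, 0], [0, 0, 0], [0, 0, 0], [0, 0, 0]])

```text
clock: 12.4
position: [0.5969, 0.0304, -0.0032]
ee_rot: [0.0, 0.603, 0.798, 0.0]
contact_force: [-2.5, -0.9, 2.2]
width: 0.0252
gripper_force: 30.1
```

```bash
python3 st.py
```

```text
fwd -2.6270227620734676 len -0.20476152485152344 z 2.178632656005627 mz 0.00013001190204493113 x' 0.583082798558402 y' -0.13121063460397922 12.4
```

Emit:
send_rows(xyz=[[0.0002, 5e-05, 0.0001], [0.0002, 5e-05, 0], [0, 0, 0], [0, 0, 0]], delta_rot=[[0, 0, 0], [0, 0, 0], [0, 0, 0], [0, 0, 0]])

```text
clock: 12.8
position: [0.5973, 0.0305, -0.0032]
ee_rot: [0.0, 0.603, 0.798, 0.0]
contact_force: [-1.2, -1.5, 2.0]
width: 0.0249
gripper_force: 30.1
```

```bash
python3 st.py
```

```text
fwd -1.588048094167084 len -1.1487728716691163 z 2.0167885071468414 mz 0.057845067985192976 x' 0.5835119450395164 y' -0.13128326328175313 12.8
```

Emit:
send_rows(xyz=[[0.0002, 5e-05, 0], [0.0002, 5e-05, 0], [0.0002, 5e-05, 0], [0, 0, 0], [0, 0, 0]], delta_rot=[[0, 0, 0], [0, 0, 0], [0, 0, 0], [0, 0, 0], [0, 0, 0]])

```text
clock: 13.3
position: [0.5979, 0.0306, -0.0032]
ee_rot: [0.0, 0.603, 0.798, 0.0]
contact_force: [-1.7, -0.6, 1.6]
width: 0.0249
gripper_force: 30.1
```

```bash
python3 st.py
```

```text
fwd -1.8529383173696006 len -0.13061910418696066 z 1.5587792044283038 mz 0.03503172590278665 x' 0.5841246946550371 y' -0.13129421823529494 13.3
```

Emit:
send_rows(xyz=[[0.0002, 5e-05, 0], [0.0002, 5e-05, 0], [0.0002, 5e-05, 0], [0, 0, 0], [0, 0, 0]], delta_rot=[[0, 0, 0], [0, 0, 0], [0, 0, 0], [0, 0, 0], [0, 0, 0]])

```text
clock: 13.8
position: [0.5985, 0.0308, -0.0032]
ee_rot: [0.0, 0.603, 0.798, 0.0]
contact_force: [-1.2, -0.4, 2.3]
width: 0.0251
gripper_force: 30.1
```

```bash
python3 st.py
```

```text
fwd -1.216116107275502 len -0.06953593790422813 z 2.2761466573871285 mz -0.04146806754226108 x' 0.5847499069623162 y' -0.13129550435999385 13.8
```

Emit:
send_rows(xyz=[[0.0002, 5e-05, 0], [0.0002, 5e-05, 0], [0.0002, 5e-05, 0], [0, 0, 0], [0, 0, 0]], delta_rot=[[0, 0, 0], [0, 0, 0], [0, 0, 0], [0, 0, 0], [0, 0, 0]])

```text
clock: 14.3
position: [0.599, 0.0309, -0.0032]
ee_rot: [0.0, 0.603, 0.798, 0.0]
contact_force: [-2.1, -1.6, 2.4]
width: 0.0251
gripper_force: 30.1
```

```bash
python3 st.py
```

```text
fwd -2.413376083083727 len -0.9668312325326022 z 2.422158472584167 mz 0.01495287429380903 x' 0.5852634636240157 y' -0.13129886576344252 14.3
```

Emit:
send_rows(xyz=[[0.0002, 5e-05, 0], [0.0002, 5e-05, 0], [0, 0, 0], [0, 0, 0]], delta_rot=[[0, 0, 0], [0, 0, 0], [0, 0, 0], [0, 0, 0]])

```text
clock: 14.7
position: [0.599, 0.0309, -0.0032]
ee_rot: [-0.0, 0.603, 0.798, -0.0]
contact_force: [-4.1, -1.8, 3.5]
width: 0.0254
gripper_force: 30.2
```

```bash
python3 st.py
```

```text
fwd -4.475940080985141 len -0.6146522886846957 z 3.4687640227736187 mz 0.03615357173726706 x' 0.5852729577323393 y' -0.1312824352621328 14.7
```

Contact with both pins: the position has stalled and the force is rising. I'll add a little more push and hold.

Emit:
send_rows(xyz=[[0.0002, 5e-05, 0], [0, 0, 0], [0, 0, 0], [0, 0, 0], [0, 0, 0], [0, 0, 0]], delta_rot=[[0, 0, 0], [0, 0, 0], [0, 0, 0], [0, 0, 0], [0, 0, 0], [0, 0, 0]])

```text
clock: 15.3
position: [0.5991, 0.0309, -0.0032]
ee_rot: [-0.0, 0.603, 0.798, -0.0]
contact_force: [-4.9, -2.0, 4.7]
width: 0.025
gripper_force: 30.2
```

```bash
python3 st.py
```

```text
fwd -5.24481314350007 len -0.616435111287363 z 4.664036937664176 mz 0.07037002211286617 x' 0.5853412077435544 y' -0.13129881018744183 15.3
```

Emit:
send_rows(xyz=[[-0.00027, 0.00096, 0.0001], [-0.00027, 0.00096, 0], [-0.00027, 0.00096, 0], [-0.00027, 0.00096, 0], [-0.00027, 0.00096, 0], [-0.00027, 0.00096, 0], [0, 0, 0]], delta_rot=[[0, 0, 0], [0, 0, 0], [0, 0, 0], [0, 0, 0], [0, 0, 0], [0, 0, 0], [0, 0, 0]])

```text
clock: 16.0
position: [0.5977, 0.0361, -0.0032]
ee_rot: [0.0, 0.603, 0.798, -0.001]
contact_force: [-4.2, -4.2, 3.7]
width: 0.025
gripper_force: 30.2
```

```bash
python3 st.py
```

```text
fwd -5.141703454910125 len -2.9518707315002457 z 3.7091694390707697 mz -0.0395680568633177 x' 0.5853440020676847 y' -0.12597918841210862 16.0
```

Emit:
send_rows(xyz=[[-0.00027, 0.00096, 0.0001], [-0.00027, 0.00096, 0], [-0.00027, 0.00096, 0], [-0.00027, 0.00096, 0], [-0.00027, 0.00096, 0], [-0.00027, 0.00096, 0], [-0.00027, 0.00096, 0], [-0.00027, 0.00096, 0], [-0.00027, 0.00096, 0], [-0.00027, 0.00096, 0]], delta_rot=[[0, 0, 0], [0, 0, 0], [0, 0, 0], [0, 0, 0], [0, 0, 0], [0, 0, 0], [0, 0, 0], [0, 0, 0], [0, 0, 0], [0, 0, 0]])

```text
clock: 17.0
position: [0.595, 0.0456, -0.0032]
ee_rot: [0.0, 0.603, 0.798, -0.001]
contact_force: [-2.8, -4.4, 2.9]
width: 0.0254
gripper_force: 30.2
```

```bash
python3 st.py
```

```text
fwd -3.8692966467900334 len -3.4418255552933097 z 2.8835571988890147 mz 0.01161121910019211 x' 0.5853171733764475 y' -0.11607783024043879 17.0
```

Emit:
send_rows(xyz=[[-7e-05, 0.00101, 0], [-0.00026, 0.00096, 0], [-0.00026, 0.00096, 0], [-0.00026, 0.00096, 0], [-0.00026, 0.00096, 0], [-0.00026, 0.00096, 0], [-0.00026, 0.00096, 0], [-0.00026, 0.00096, 0], [-0.00026, 0.00096, 0]], delta_rot=[[0, 0, 0], [0, 0, 0], [0, 0, 0], [0, 0, 0], [0, 0, 0], [0, 0, 0], [0, 0, 0], [0, 0, 0], [0, 0, 0]])

```text
clock: 17.9
position: [0.5926, 0.0542, -0.0032]
ee_rot: [-0.0, 0.603, 0.798, -0.001]
contact_force: [-4.6, -4.2, 3.5]
width: 0.0251
gripper_force: 30.2
```

```bash
python3 st.py
```

```text
fwd -5.597587930075904 len -2.8405599776688835 z 3.548439745378035 mz -0.015055566568757058 x' 0.5853107469740958 y' -0.1071542952174611 17.9
```

Emit:
send_rows(xyz=[[-0.00016, 0.00098, 0], [-0.00026, 0.00096, 0], [-0.00026, 0.00096, 0], [-0.00026, 0.00096, 0], [-0.00026, 0.00096, 0], [-0.00026, 0.00096, 0], [0, 0, 0]], delta_rot=[[0, 0, 0], [0, 0, 0], [0, 0, 0], [0, 0, 0], [0, 0, 0], [0, 0, 0], [0, 0, 0]])

```text
clock: 18.6
position: [0.5909, 0.0601, -0.0032]
ee_rot: [-0.0, 0.603, 0.798, -0.001]
contact_force: [-4.5, -4.0, 3.4]
width: 0.0252
gripper_force: 30.3
```

```bash
python3 st.py
```

```text
fwd -5.410827154656176 len -2.640891220246824 z 3.372804965567836 mz -0.04169282472542575 x' 0.5852814766587447 y' -0.10097061693348686 18.6
```

Emit:
send_rows(xyz=[[9e-05, 0.00055, 0], [-0.00013, 0.00048, 0], [-0.00013, 0.00048, 0], [-0.00013, 0.00048, 0], [0, 0, 0], [0, 0, 0]], delta_rot=[[0, 0, 0], [0, 0, 0], [0, 0, 0], [0, 0, 0], [0, 0, 0], [0, 0, 0]])

```text
clock: 19.2
position: [0.5904, 0.0619, -0.0032]
ee_rot: [-0.0, 0.603, 0.798, -0.001]
contact_force: [-5.1, -4.6, 4.2]
width: 0.0251
gripper_force: 30.3
```

```bash
python3 st.py
```

```text
fwd -6.117151524180362 len -3.0774663210613413 z 4.226415409538017 mz -0.015948485459741285 x' 0.585312316963158 y' -0.09915028314668367 19.2
```

Emit:
send_rows(xyz=[[-0.00013, 0.00048, 0.0001], [-0.00013, 0.00048, 0], [0, 0, 0], [0, 0, 0]], delta_rot=[[0, 0, 0], [0, 0, 0], [0, 0, 0], [0, 0, 0]])

```text
clock: 19.6
position: [0.5901, 0.0629, -0.0032]
ee_rot: [-0.0, 0.603, 0.798, -0.001]
contact_force: [-4.5, -4.2, 3.6]
width: 0.0253
gripper_force: 30.3
```

```bash
python3 st.py
```

```text
fwd -5.421925782510264 len -2.8545558153426462 z 3.6071438494414836 mz 0.03661541481605447 x' 0.5852855027431103 y' -0.0980791668939209 19.6
```

Still sliding freely, so I continue and restore a little forward push.

Emit:
send_rows(xyz=[[2e-05, 0.00052, 0], [-0.00013, 0.00048, 0], [0, 0, 0], [0, 0, 0]], delta_rot=[[0, 0, 0], [0, 0, 0], [0, 0, 0], [0, 0, 0]])

```text
clock: 20.0
position: [0.5899, 0.0639, -0.0032]
ee_rot: [-0.0, 0.603, 0.798, -0.001]
contact_force: [-5.8, -4.5, 3.6]
width: 0.0253
gripper_force: 30.3
```

```bash
python3 st.py
```

```text
fwd -6.761476130139243 len -2.80961274038945 z 3.563122633567266 mz -0.024608661865268992 x' 0.5852967919353308 y' -0.09710772427267551 20.0
```

Emit:
send_rows(xyz=[[-0.00011, 0.0004, 0], [-0.00011, 0.0004, 0], [0, 0, 0], [0, 0, 0]], delta_rot=[[0, 0, 0], [0, 0, 0], [0, 0, 0], [0, 0, 0]])

```text
clock: 20.4
position: [0.5896, 0.0647, -0.0032]
ee_rot: [-0.0, 0.603, 0.798, -0.001]
contact_force: [-5.7, -4.4, 3.4]
width: 0.025
gripper_force: 30.3
```

```bash
python3 st.py
```

```text
fwd -6.643393881133017 len -2.67771770353807 z 3.401061852251332 mz 0.005833850089996996 x' 0.5852978009933063 y' -0.09629011773647994 20.4
```

Emit:
send_rows(xyz=[[-0.00011, 0.0004, 0], [-0.00011, 0.0004, 0], [0, 0, 0], [0, 0, 0]], delta_rot=[[0, 0, 0], [0, 0, 0], [0, 0, 0], [0, 0, 0]])

```text
clock: 20.8
position: [0.5894, 0.0654, -0.0032]
ee_rot: [-0.0, 0.603, 0.798, -0.001]
contact_force: [-5.4, -4.2, 4.6]
width: 0.0249
gripper_force: 30.3
```

```bash
python3 st.py
```

```text
fwd -6.326174011623729 len -2.6090181665456083 z 4.553659772161142 mz 0.0166846216859098 x' 0.5852758174517848 y' -0.09546333983744985 20.8
```

Emit:
send_rows(xyz=[[-0.00011, 0.0004, 0], [-0.0001, 0.0004, 0], [0, 0, 0], [0, 0, 0]], delta_rot=[[0, 0, 0], [0, 0, 0], [0, 0, 0], [0, 0, 0]])

```text
clock: 21.2
position: [0.5894, 0.0656, -0.0032]
ee_rot: [-0.0, 0.603, 0.798, -0.002]
contact_force: [-4.0, -5.4, 3.6]
width: 0.0253
gripper_force: 30.4
```

```bash
python3 st.py
```

```text
fwd -5.263953702631179 len -4.110995706063188 z 3.567833181649119 mz -0.04747560583315377 x' 0.5852782304391185 y' -0.09535285945974956 21.2
```

The end has met the red stop: motion has stalled and the lengthwise force is up. I'll add slightly more push both ways and hold.

Emit:
send_rows(xyz=[[0.0001, 8e-05, 0], [0.0001, 8e-05, 0], [0, 0, 0], [0, 0, 0], [0, 0, 0], [0, 0, 0]], delta_rot=[[0, 0, 0], [0, 0, 0], [0, 0, 0], [0, 0, 0], [0, 0, 0], [0, 0, 0]])

```text
clock: 21.8
position: [0.5894, 0.0656, -0.0032]
ee_rot: [-0.0, 0.603, 0.798, -0.002]
contact_force: [-5.1, -7.1, 3.5]
width: 0.0251
gripper_force: 30.4
```

```bash
python3 st.py
```

```text
fwd -6.799050489020786 len -5.4483899103843845 z 3.4626372780334957 mz -0.06098262051514529 x' 0.5853389840813708 y' -0.09531526238484411 21.8
```

Emit:
send_rows(xyz=[[0.0001, 3e-05, 0], [0.0001, 3e-05, 0], [0, 0, 0], [0, 0, 0], [0, 0, 0], [0, 0, 0], [0, 0, 0]], delta_rot=[[0, 0, 0], [0, 0, 0], [0, 0, 0], [0, 0, 0], [0, 0, 0], [0, 0, 0], [0, 0, 0]])

```text
clock: 22.5
position: [0.5894, 0.0656, -0.0031]
ee_rot: [-0.0, 0.603, 0.798, -0.002]
contact_force: [-4.7, -7.5, 4.3]
width: 0.0251
gripper_force: 30.4
```

```bash
python3 st.py
```

```text
fwd -6.60159830456354 len -5.987241189996171 z 4.2848274629251915 mz -0.006930987993923068 x' 0.5853066408011804 y' -0.09533226598574666 22.5
```

Emit:
send_rows(xyz=[[0.00015, 2e-05, 0], [0.00015, 2e-05, 0], [0, 0, 0], [0, 0, 0], [0, 0, 0], [0, 0, 0], [0, 0, 0]], delta_rot=[[0, 0, 0], [0, 0, 0], [0, 0, 0], [0, 0, 0], [0, 0, 0], [0, 0, 0], [0, 0, 0]])

```text
clock: 23.2
position: [0.5893, 0.0656, -0.0032]
ee_rot: [-0.0, 0.603, 0.798, -0.002]
contact_force: [-5.3, -7.3, 4.4]
width: 0.025
gripper_force: 30.5
```

```bash
python3 st.py
```

```text
fwd -7.075415237873398 len -5.610389667287786 z 4.430267498227925 mz 0.016716158414620416 x' 0.5852721222057897 y' -0.09530950319134605 23.2
```

Emit:
send_rows(xyz=[[0.0002, 5e-05, 0], [0.0002, 5e-05, 0], [0, 0, 0], [0, 0, 0], [0, 0, 0], [0, 0, 0], [0, 0, 0]], delta_rot=[[0, 0, 0], [0, 0, 0], [0, 0, 0], [0, 0, 0], [0, 0, 0], [0, 0, 0], [0, 0, 0]])

```text
clock: 23.9
position: [0.5894, 0.0656, -0.0032]
ee_rot: [-0.001, 0.603, 0.798, -0.003]
contact_force: [-7.5, -7.6, 5.2]
width: 0.0251
gripper_force: 30.5
```

```bash
python3 st.py
```

```text
fwd -9.314243249386582 len -5.29152152412508 z 5.20625992347416 mz -0.009892090499765088 x' 0.5852861501077004 y' -0.09533331468891446 23.9
```

Both holds are done. I relax the preload while still lightly pressed, then release.

Emit:
send_rows(xyz=[[-0.00033, -0.0003, 0.0001], [-0.00033, -0.0003, 0.0001], [-0.00033, -0.0003, 0], [0, 0, 0], [0, 0, 0]], delta_rot=[[0, 0, 0], [0, 0, 0], [0, 0, 0], [0, 0, 0], [0, 0, 0]])

```text
clock: 24.4
position: [0.5894, 0.0656, -0.0032]
ee_rot: [-0.0, 0.603, 0.798, -0.001]
contact_force: [-6.1, -4.7, 2.6]
width: 0.025
gripper_force: 30.3
```

```bash
python3 st.py
```

```text
fwd -7.140567262053887 len -2.868803829354861 z 2.5962517818042454 mz 0.01159977971497543 x' 0.5852826345156459 y' -0.0953440362256471 24.4
```

Emit:
send_rows(xyz=[[-0.0006, -0.0002, 0.0001], [-0.0006, -0.0002, 0], [0, 0, 0], [0, 0, 0]], delta_rot=[[0, 0, 0], [0, 0, 0], [0, 0, 0], [0, 0, 0]])

```text
clock: 24.8
position: [0.5893, 0.0656, -0.0031]
ee_rot: [0.0, 0.603, 0.798, -0.001]
contact_force: [-2.5, -4.9, -1.6]
width: 0.025
gripper_force: 29.9
```

```bash
python3 st.py
```

```text
fwd -3.724287151216013 len -4.091220329088956 z -1.6291757668228024 mz -0.0010407841412972043 x' 0.5852622375534569 y' -0.09530751039130435 24.8
```

Light press remains (about 3 to 4 N each way). Releasing by opening slowly, then rising.

Emit:
send_rows(xyz=[[0, 0, 0], [0, 0, 0], [0, 0, 0], [0, 0, 0], [0, 0, 0], [0, 0, 0], [0, 0, 0], [0, 0, 0]], delta_rot=[[0, 0, 0], [0, 0, 0], [0, 0, 0], [0, 0, 0], [0, 0, 0], [0, 0, 0], [0, 0, 0], [0, 0, 0]], gripper=0.06)

```text
clock: 25.6
position: [0.5893, 0.0663, -0.0026]
ee_rot: [0.0, 0.603, 0.798, 0.0]
contact_force: [0.4, 0.2, 0.7]
width: 0.0601
gripper_force: 0.0
```

Emit:
send_rows(xyz=[[0, 0, 0.005], [0, 0, 0.01], [0, 0, 0.015], [0, 0, 0.02], [0, 0, 0.03], [0, 0, 0.03], [0, 0, 0.03], [0, 0, 0.03], [0, 0, 0.03]], delta_rot=[[0, 0, 0], [0, 0, 0], [0, 0, 0], [0, 0, 0], [0, 0, 0], [0, 0, 0], [0, 0, 0], [0, 0, 0], [0, 0, 0]])

```text
clock: 26.5
position: [0.5892, 0.0663, 0.1998]
ee_rot: [0.001, 0.603, 0.798, 0.0]
contact_force: [0.8, -1.1, -0.8]
width: 0.06
gripper_force: 0.0
```

Emit:
send_rows(xyz=[[-0.02, 0, 0], [-0.03, 0, 0], [-0.04, 0, 0], [-0.04, 0, 0], [-0.04, 0, 0], [-0.04, 0, 0], [-0.03, 0, 0], [-0.02, 0, 0], [0, 0, 0], [0, 0, 0]], delta_rot=[[0, 0, 0], [0, 0, 0], [0, 0, 0], [0, 0, 0], [0, 0, 0], [0, 0, 0], [0, 0, 0], [0, 0, 0], [0, 0, 0], [0, 0, 0]])

```text
clock: 27.5
position: [0.3303, 0.0663, 0.1984]
ee_rot: [0.001, 0.603, 0.798, 0.001]
contact_force: [-0.2, 1.2, 1.3]
width: 0.0599
gripper_force: 0.0
```

```bash
python3 - <<'E'
from rig import readout, viewer
from h import *
ims=[]
for n,r in(("top",(190,135,320,235)),("side",(220,150,350,250))):
    im=viewer.get_image(n); pickle.dump(im,open(f"{n}3.pkl","wb"))
    c=im["color"][r[1]:r[3],r[0]:r[2]]; ims.append(cv2.resize(cv2.cvtColor(c,cv2.COLOR_RGB2BGR),None,fx=3,fy=3,interpolation=cv2.INTER_CUBIC))
    for a,c,m in blobs(im,(0,0,170),(180,50,255),r)[:1]:
        P,b=rect(im,m,.022); print(n,a,np.round(b[0],4),np.round(b[1],3),round(b[2],1))
cv2.imwrite("pics/c3.png",np.hstack(ims))
E
```

```text
top 961 [0.5934 0.0584] [0.051 0.285] 15.7
side 655 [0.5907 0.059 ] [0.048 0.284] 15.6
```

View pics/c3.png

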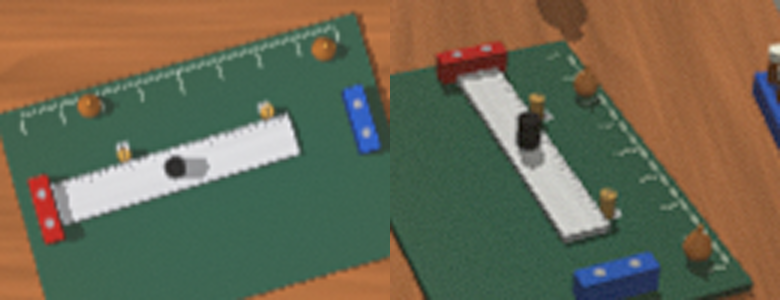

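The last picture shows the rule's edge on both pins, at top-view px (231,186) and (278,171). Its end is against the red stop at about (208,204), its yaw of 15.7° matches the pin line, and the bulbs look undisturbed. Handing in.

```bash
python3 -c "
from rig import order
print(order.sign_off())"
```

```text
the job is handed in; nothing more can be done
None
```

The job is handed in: the straightedge lies flat with its edge on both brass pins and its end against the red stop, released with the gripper clear, though sign-off returned no verdict and the pin and stop forces were only inferred from the wrist force (at most about 9 N forward and 6 N lengthwise).

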